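# Clamp the contact printer's bed and hold its pressure plate closed

## Robot

A 7-joint arm with a two-finger parallel gripper is mounted at the origin on the work surface. World frame = base frame: x ahead of the robot, y to its left, z up, the work surface at z = 0. Lengths are in m, angles in rad, forces in N, time in s.
With the tool pointing down it reaches from about 0.4 to 0.875 m from the base axis. Payload 19.3 kg.
Tool frame: the origin (TCP) lies midway between the tips of the shut fingers; the grasp point (between the pads) lies 19 mm behind it; z points along the fingers, y is the line along which they close (so a half turn about z gives the same grasp; the last joint's range is limited). The gripper opens to 85 mm and grips with 20 to 120 N. Pads are 22 mm wide; open, the fingers measure 114 mm over their backs; the gripper's body (76 mm by 85 mm) begins 54 mm behind the grasp point. The pads swing forward as they close: fully open they stand 13 mm farther back than shut.
Start: joints at [1.243, 0.521, -0.036, 1.599, 0.021, 1.021, -0.113], TCP at [0.159, -0.604, 0.195] pointing down, gripper open.
Joint ranges: [-2.91, 2.91], [-0.3, 2.13], [-1.5, 1.42], [0.17, 2.43], [-1.26, 4.41], [0.16, 1.93], [-2.52, 2.52]. Speed limits (rad/s): [1.89, 1.89, 2.39, 2.39, 3.01, 3.01, 3.01].

## Interface

Orientations are given as [roll, pitch, yaw] about the fixed x, y, z axes, in that order (R = Rz(yaw) Ry(pitch) Rx(roll)).
In Python, from workcell import * gives the robot as it stands. The module is installed in compiled form; this text tells all that it offers.
- The arm moves only by the tool play_rows, never from a script. Its argument "deltas" is a list of rows, each a list of 7 numbers: the shift along the tool's x, y, z in units of 500 mm (1.0 is 500 mm), then the turn, a rotation vector about the tool's x, y, z in units of 120 degrees (1.0 is 120 degrees), then the closure, from 0 (fully open) to 1 (shut). A call has 1 to 10 rows; each row is the pose to reach, as a shift and turn from the pose commanded when the call began, along the tool's axes at that moment; what a row does not reach only later rows make up. A row lasts 1/10 s, in which the tool goes at most 50 mm and 8.59 degrees, less where a joint would pass 70% of its speed; a pose out of reach is approached as far as the arm can. A call with a number of a shift or a turn outside -1 to 1 is refused whole. A call with a gripper value outside its range is refused whole. The fingers move at their own pace and stop on an object; "newtons" is the grip in N (left out, the last holds). Time passes only in rows, so rows that repeat a pose let the fingers close. It gives the time, the measured TCP pose, the force, the opening and the grip force at its end, in the units of the state.
- observe(): the state, without advancing time (a new reading comes with each control period).
- grab_frame(name): name is "side" or "top"; returns the picture (400x640x3 uint8, red, green, blue); there is no depth.
- get_calibration(name): a dict with "fovy" (degrees; the focal length in pixels is half the picture's height over the tangent of half this angle, whatever the lens; pixels are square), "cx", "cy" (the principal point, pixels), "xyz" and "rotation" of the camera in the world. Camera axes: x right, y down, z forward; pixel columns grow to the right and rows downward; lengths in m; the calibration is good to about 2 mm. A picture is of the moment at which its call begins. get_calibration takes no time and is no camera call.
- job_done(): hands the job in; it is judged then, once.
The state is a dict: "clock": time; "qpos": joint angles; "qd": joint speeds; "joint_efforts": joint torques, N m; "position": TCP position; "tool_rot": TCP orientation; "force": force on the tool from outside, world axes, zero at the start; "moment": the same for the moment, N m; "grip_width": finger opening in m; "finger_force": force on a finger pad.
Only numpy, scipy, OpenCV 4.12 (cv2) and the standard library are available. Lean on these libraries where they do the work, as an engineer would, in place of code of your own. Each camera call takes 0.05 s, during which the arm holds its last target. There are 200 camera calls.

## Task

Get the contact printer ready for an exposure: first turn its clamp knob clockwise until tight so that the sliding bed is locked where it stands, then pick up the pressure plate by its handle, fit its two holes over the bed's two dowels and press it fully home against the springs. Finish while still holding the plate pressed down flush on the bed: do not let go. Leave the canister, the reel and the bottle as they are.

Things in the scene. Friction and masses are not known exactly. Their poses are not given: they have to be found in the camera images.
- clamp (a joint): Clamp knob of the printer's bed, angle in rad: starts loose between 0 and 0.3, grows as the knob is turned clockwise seen from above, end stop at 1.3; the shoe begins to bite at about 0.7 and the clamp counts as tight above 1.1. It stays where it is left; turning it takes about 0.1 to 0.2 N m. One grasp is enough for the turn.
- clamp_grip (a point): Point on the vertical axis of the black clamp knob, at the height to grip it. The knob has a bar grip 42 mm long, 14 mm thick and 32 mm high, standing on a 44 mm disc; the bar runs along this point's x axis (which turns with the knob), z up. The bar's top is 7 mm above this point, the disc's top 23 mm below it. The point is 87 mm above the work surface and 100 mm from the bed's centre on the bed's -x side. The knob rides on the bed.
- bed (a joint): Position of the sliding bed along its base, m, from -0.06 to 0.06 towards the base's +y; free to slide (about 2.5 N of friction) until the knob is tight, then it holds about 15 N or more. It is to stay where it is (within 15 mm).
- bed_seat (a point): Middle of the top face of the wooden bed (110 x 140 mm, face 55 mm above the work surface), x towards the far side from the knob, y along the sliding direction, z up. Two upright steel dowels of 8 mm diameter with round tips stand on this face at x = 0, y = +54 and -54 mm and rise 20 mm above it. Between them a sprung glass pane, 80 x 80 mm, stands 5 mm above the face.
- glass (a joint): How far the sprung glass pane is pressed down, m: 0 = up (5 mm above the bed's face), 0.005 = flush with the bed's face. It takes about 4 N to start it and 10 N, the plate's weight included, to hold it flush; it springs back when let go.
- plate: Loose aluminium pressure plate 100 mm (x) x 130 mm (y) x 8 mm thick with two holes of 11 mm diameter at x = 0, y = +54 and -54 mm, about 0.2 kg (0.16 to 0.28). Origin: centre of its underside, z up. A wooden bar handle stands upright on its middle: 16 mm thick (x), 50 mm long (y), from 8 to 44 mm above the underside. Starts flat on the work surface. Either way round fits; when home the underside is flush with the bed's face.
- canister: Bystander: matte black canister, 64 mm diameter, 99 mm high, upright; origin at the centre of its underside.
- reel: Bystander: steel spiral film reel, 77 mm diameter, 46 mm high, lying flat; origin at the centre of its underside.
- bottle: Bystander: amber glass bottle with a black screw cap, 60 mm diameter, 160 mm high, upright; origin at the centre of its underside.
Things that resemble listed ones, but are neither listed nor needed, are in the scene too. Of the things like the plate, leave any that is turquoise; of the rest the smaller one is meant.

How it is judged:
By the outcome, as a careful person would: the job done as asked, in the order asked, and still so for the second after the job is handed in, while the arm keeps its last pose, push and grip.
It also fails if it takes over 53 s, if anything falls off the work surface, if the arm or the gripper's body presses on something with over 40 N, if the wrist force passes 120 N, or if a joint passes its speed limit or range.

## Working session

There is one attempt and no reset: what is moved stays moved. The work goes in short steps, Python scripts to look and compute and a tool call to move; the robot and the scene stay as the last step left them, time stands still between calls to the robot, and variables do not carry over. Pictures are saved under pics/ and viewed, at most 10 in all, crops included, and the job is handed in when it is done.

Besides the shell and the picture viewer there is one more tool, called after "Call:" as name(argument=value, ...), one argument or row to a line, values as JSON. play_rows: Moves the arm, as the interface text tells. Its arguments: {"type":"object","properties":{"deltas":{"type":"array"},"newtons":{"type":"number"}},"required":["deltas"]}

```bash
mkdir -p pics; cat > h.py <<'E'
from workcell import *
import numpy as np, cv2
def cal(n):
    c=get_calibration(n); f=200/np.tan(np.radians(c['fovy'])/2); return c,f
def ray(n,u,v):
    c,f=cal(n); R=np.array(c['rotation'])
    if R.shape!=(3,3):
        from scipy.spatial.transform import Rotation as Ro
        R=Ro.from_euler('xyz',R).as_matrix()
    return np.array(c['xyz']),R@np.array([(u-c['cx'])/f,(v-c['cy'])/f,1])
def onz(n,u,v,z):
    o,d=ray(n,u,v); return o+d*(z-o[2])/d[2]
def proj(n,p):
    c,f=cal(n); R=np.array(c['rotation'])
    if R.shape!=(3,3):
        from scipy.spatial.transform import Rotation as Ro
        R=Ro.from_euler('xyz',R).as_matrix()
    q=R.T@(np.array(p)-c['xyz']); return np.array([c['cx']+f*q[0]/q[2],c['cy']+f*q[1]/q[2]])
def snap(n,fn):
    im=grab_frame(n); cv2.imwrite(fn,im[:,:,::-1]); return im
E
python3 - <<'E'
from h import *
for n in('top','side'):
    snap(n,f'pics/{n}0.png'); print(get_calibration(n))
print(observe())
E
```

```text
{'fovy': 48.82664075110342, 'cx': 323.281078625452, 'cy': 198.5410508466246, 'xyz': array([0.41603899, 0.03513312, 0.97273917]), 'rotation': array([-2.98628074,  0.01597821, -1.56717386])}
{'fovy': 48.87011960404538, 'cx': 316.6450803816486, 'cy': 197.68097726487244, 'xyz': array([0.22713767, 0.60410086, 0.69189054]), 'rotation': array([-2.30857751,  0.00808917, -2.63553132])}
{'clock': 0.1, 'qpos': array([ 1.24280905,  0.52196172, -0.03632796,  1.59991363,  0.02118097,
        1.02109476, -0.1127836 ]), 'qd': array([ 1.17567933e-03, -8.49518356e-04, -4.93128421e-04, -1.32636859e-03,
        1.25991566e-03,  1.51637970e-05, -2.25052983e-04]), 'joint_efforts': array([ 3.14862569e-03, -9.28480554e+01,  1.98297814e+00, -3.70537126e+01,
        1.79992011e-02,  5.32526712e-03, -6.61808622e-05]), 'position': array([ 0.15922944, -0.6040459 ,  0.19429212]), 'tool_rot': array([-3.14060063e+00,  5.17616745e-05,  2.57782564e-01]), 'force': array([-0.7925409 ,  0.09387723,  0.39679253]), 'moment': array([-0.00610603,  0.01165684, -0.05321664]), 'finger_force': 0.0, 'grip_width': 0.08514484851837774}
```

View pics/top0.png

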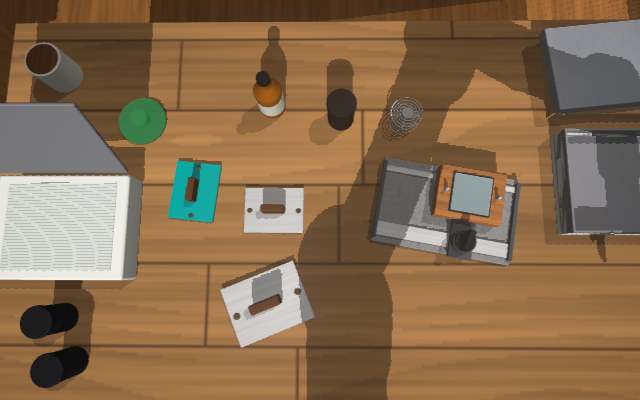

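View pics/side0.png

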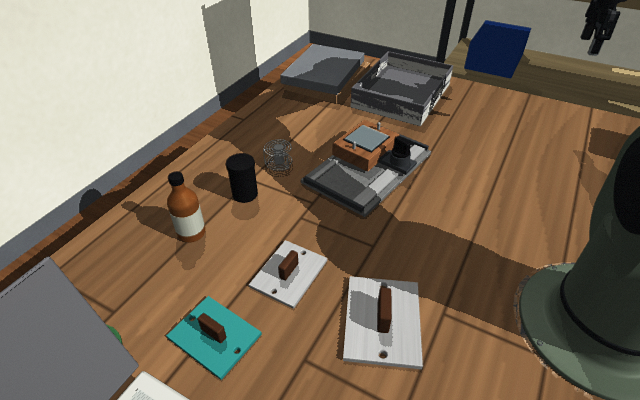

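Top view: there are three plate-like things: turquoise at (195,190), a small silver plate at (274,209) and a large silver plate at (267,303). The turquoise one is excluded and the smaller of the other two is meant, so it is (274,209). The bed is at (470,195) and the knob at (464,240). I'll confirm with one enlarged crop and measure.

```bash
python3 - <<'E'
from h import *
im=cv2.imread('pics/top0.png'); si=cv2.imread('pics/side0.png')
a=cv2.resize(im[175:245,230:320],None,fx=4,fy=4,interpolation=2)   # 360x280
b=cv2.resize(im[155:260,425:525],None,fx=4,fy=4,interpolation=2)   # 400x420
c=cv2.resize(si[115:185,325:435],None,fx=3.2,fy=3.2,interpolation=2) 
W=np.zeros((600,800,3),np.uint8); W[:280,:360]=a; W[:420,380:780]=b; W[300:300+c.shape[0],:c.shape[1]]=c
cv2.imwrite('pics/crop1.png',W)
# silver plate
hsv=cv2.cvtColor(im,cv2.COLOR_BGR2HSV)
m=((hsv[...,1]<60)&(hsv[...,2]>90)).astype(np.uint8)
m[:, :232]=0;m[:,320:]=0;m[:178]=0;m[250:]=0
m=cv2.morphologyEx(m,cv2.MORPH_OPEN,np.ones((3,3)))
cs,_=cv2.findContours(m,0,2); k=max(cs,key=cv2.contourArea)
r=cv2.minAreaRect(cv2.convexHull(k)); bx=cv2.boxPoints(r); print(r)
P=np.array([onz('top',*p,0.008)[:2] for p in bx]); print(P,P.mean(0),[np.linalg.norm(P[i]-P[i-1]) for i in range(4)])
# handle and holes (dark brownish in plate)
m2=((hsv[...,1]>90)).astype(np.uint8); mm=np.zeros_like(m); cv2.fillPoly(mm,[cv2.convexHull(k)],1); mm=cv2.erode(mm,np.ones((5,5)))
n,l,s,ce=cv2.connectedComponentsWithStats(m2*mm)
for i in range(1,n): print(s[i],ce[i],onz('top',*ce[i],.008)[:2])
# glass
m=((hsv[...,0]>75)&(hsv[...,0]<115)&(hsv[...,1]>15)&(hsv[...,2]>90)).astype(np.uint8); m[:,:440]=0;m[:,505:]=0;m[:165]=0;m[225:]=0
cs,_=cv2.findContours(m,0,2)
k=max(cs,key=cv2.contourArea); r=cv2.minAreaRect(k);print(r)
P=np.array([onz('top',*p,0.060)[:2] for p in cv2.boxPoints(r)]); print(P,P.mean(0),[np.linalg.norm(P[i]-P[i-1]) for i in range(4)])
E
```

```text
((273.5, 210.0), (44.0, 59.0), 90.0)
[[0.59066164 0.22810447]
 [0.59075753 0.09634275]
 [0.49276831 0.09528948]
 [0.49246357 0.22500717]] [0.54166276 0.16118596] [np.float64(0.09824689731046268), np.float64(0.13176175493852513), np.float64(0.09799487854588002), np.float64(0.12971804668940087)]
[261 205  23   8 182] [272.  208.5] [0.54462103 0.16450361]
[248 209   3   3   9] [249. 210.] [0.54119638 0.21544286]
[296 208   4   5  13] [297.76923077 210.15384615] [0.54102067 0.10737521]
((471.44793701171875, 193.838134765625), (38.85061264038086, 38.01430130004883), 8.746162414550781)
[[ 0.5357862  -0.21201329]
 [ 0.61560683 -0.22736275]
 [ 0.60294622 -0.30704932]
 [ 0.52356667 -0.29071859]] [ 0.56947648 -0.25928599] [np.float64(0.0796482317550842), np.float64(0.08128307575399872), np.float64(0.08068605659281433), np.float64(0.08104199601258685)]
```

View pics/crop1.png

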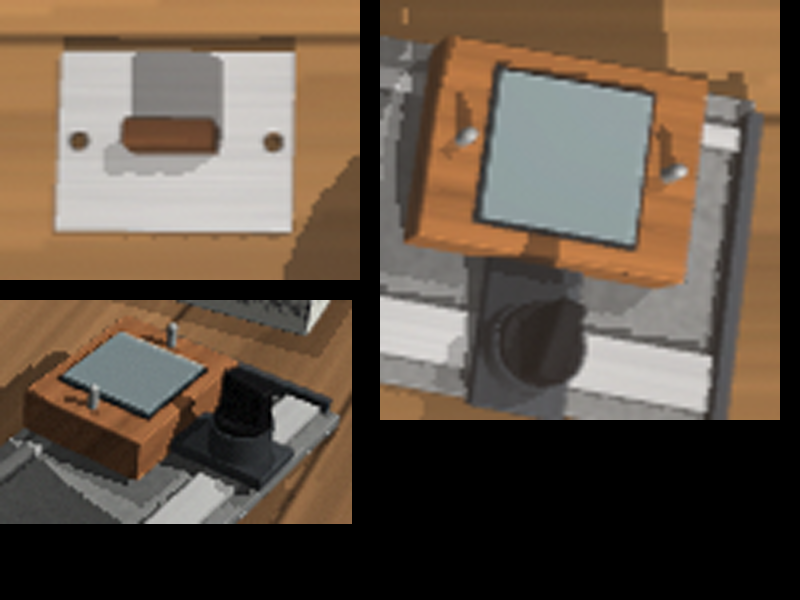

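The crop confirms the small silver plate: it measures 98 x 130 mm with holes 108 mm apart. The glass measures 80 x 81 mm. Next I need the dowels and the bar angle of the knob.

```bash
python3 - <<'E'
from h import *
t=(448.25,187.75),(501,197.5); s=(354.7,142.2),(378.75,122.5)
for a,b in zip(t,s):
    o,d=ray('top',*a);p,e=ray('side',*b)
    x=np.linalg.lstsq(np.c_[d,-e],p-o,rcond=None)[0]; print(onz('top',*a,.075),onz('side',*b,.075),o+d*x[0],p+e*x[1])
for c in ((0.471,-0.242,.094),(0.471,-0.242,.064)): print(proj('top',c),proj('side',c))
im=cv2.imread('pics/top0.png'); si=cv2.imread('pics/side0.png')
g=lambda i:np.clip((i.astype(float)/110)**.5*255,0,255).astype(np.uint8)
a=cv2.resize(g(im[220:265,440:490]),None,fx=8,fy=8,interpolation=2)
b=cv2.resize(g(si[130:175,378:428]),None,fx=8,fy=8,interpolation=2)
cv2.imwrite('pics/knob.png',np.hstack([a,b]))
E
```

```text
[ 0.57936506 -0.20751962  0.075     ] [ 0.57624752 -0.2052202   0.075     ] [ 0.57985711 -0.20825065  0.07229538] [ 0.57787062 -0.20898295  0.07213192]
[ 0.55913407 -0.31435654  0.075     ] [ 0.55941257 -0.31319454  0.075     ] [ 0.55927561 -0.31470223  0.07411201] [ 0.55988273 -0.31449248  0.07412712]
[470.49052801 239.93490874] [402.3174937  139.87078903]
[465.88636615 240.84192274] [400.78206297 150.22513183]
```

View pics/knob.png

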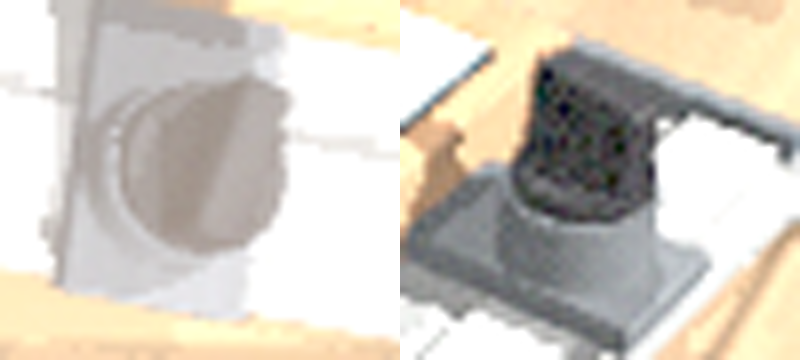

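The enlarged crop shows the knob bar's top face centred at about (471,240), where it was predicted. The bar runs at about -16° yaw, which is 0.1 rad clockwise of the bed's -10°. The dowels are 108.6 mm apart, with the bed centre at (0.569,-0.260). I'll move above the knob now, using yaw 164° so the last joint has room to turn.

Call:
play_rows(
  deltas=[
    [0.08,-0.054,0,0,0,-0.07,0],
    [0.16,-0.108,0,0,0,-0.14,0],
    [0.24,-0.162,0,0,0,-0.21,0],
    [0.32,-0.216,0,0,0,-0.28,0],
    [0.4,-0.27,0,0,0,-0.35,0],
    [0.48,-0.324,0.02,0,0,-0.42,0],
    [0.56,-0.378,0.04,0,0,-0.49,0],
    [0.64,-0.432,0.06,0,0,-0.56,0],
    [0.72,-0.486,0.08,0,0,-0.63,0],
    [0.786,-0.54,0.1,0,0,-0.7,0],
  ],
  newtons=60,
)

```text
clock: 1.1
position: [0.4719, -0.2411, 0.1444]
tool_rot: [3.141, -0.0, 1.73]
force: [0.8, 0.1, -0.8]
grip_width: 0.0856
finger_force: 0.0
```

```bash
cat >> h.py <<'E'
from scipy.spatial.transform import Rotation as Ro
def go(x,y,z,yaw):
    s=observe(); R=Ro.from_euler('xyz',s['tool_rot']); T=Ro.from_euler('xyz',[np.pi,0,np.radians(yaw)])
    print('t',round(s['clock'],2),'pos',s['position'].round(4),'rot',np.degrees(s['tool_rot']).round(2),'q7',s['qpos'][6].round(2),'F',s['force'].round(1),'w',s['grip_width'].round(4),s['finger_force'])
    print('delta',(R.inv().apply(np.array([x,y,z])-s['position'])/.5).round(4),'turn',(np.degrees((R.inv()*T).as_rotvec())/120).round(4))
E
python3 -c "
from h import *
go(.4705,-.2426,.13,164)"
```

```text
Traceback (most recent call last):
  File "h.py", line 24, in go
    print('t',round(s['clock'],2),'pos',s['position'].round(4),'rot',np.degrees(s['tool_rot']).round(2),'q7',s['qpos'][6].round(2),'F',s['force'].round(1),'w',s['grip_width'].round(4),s['finger_force'])
                                                                                                                                                               ^^^^^^^^^^^^^^^^^^^^^
AttributeError: 'float' object has no attribute 'round'
```

```bash
sed -i "s/s\['grip_width'\].round(4)/round(s['grip_width'],4)/" h.py
python3 -c "
from h import *
go(.4705,-.2426,.07,164)"
```

```text
t 1.1 pos [ 0.4719 -0.2411  0.1444] rot [ 1.7998e+02 -2.0000e-02  9.9140e+01] q7 0.26 F [ 0.8  0.1 -0.8] w 0.0856 0.0
delta [-0.0026 -0.0033  0.1487] turn [ 2.000e-04 -0.000e+00 -5.405e-01]
```

Call:
play_rows(
  deltas=[
    [-0.003,-0.003,0,0,0,-0.07,0],
    [-0.003,-0.003,0,0,0,-0.14,0],
    [-0.003,-0.003,0,0,0,-0.21,0],
    [-0.003,-0.003,0,0,0,-0.28,0],
    [-0.003,-0.003,0,0,0,-0.35,0],
    [-0.003,-0.003,0.02,0,0,-0.42,0],
    [-0.003,-0.003,0.04,0,0,-0.49,0],
    [-0.003,-0.003,0.07,0,0,-0.54,0],
    [-0.003,-0.003,0.1,0,0,-0.54,0],
    [-0.003,-0.003,0.1,0,0,-0.54,0],
  ],
)

```text
clock: 2.1
position: [0.4681, -0.2444, 0.0929]
tool_rot: [3.141, -0.003, 2.851]
force: [0.0, -0.1, 0.3]
grip_width: 0.0853
finger_force: 0.0
```

```bash
python3 -c "
from h import *
go(.4705,-.2426,.07,164)
a=snap('top','a.png');b=snap('side','b.png')
A=cv2.resize(a[190:280,410:520],None,fx=3.6,fy=3.6);B=cv2.resize(b[90:180,340:450],None,fx=3.6,fy=3.6)
cv2.imwrite('pics/pre.png',np.hstack([A,B])[:,:,::-1])"
```

```text
t 2.1 pos [ 0.4681 -0.2444  0.0929] rot [ 1.7995e+02 -1.7000e-01  1.6337e+02] q7 1.17 F [ 0.  -0.1  0.3] w 0.0853 0.0
delta [-0.0036  0.0048  0.0459] turn [ 0.0004 -0.0014 -0.0053]
```

View pics/pre.png

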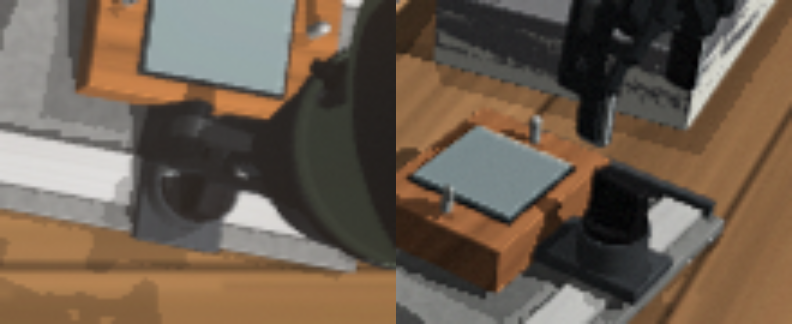

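```bash
python3 -c "
from h import *
s=observe();print(s['position'],s['qpos'].round(2),s['clock'])
R=Ro.from_euler('xyz',s['tool_rot']).as_matrix()
for l in ([0,.045,-.013],[0,-.045,-.013],[0,0,-.2]):
    p=s['position']+R@np.array(l); print(p.round(3),(proj('top',p)-[410,190])*3.6,(proj('side',p)-[340,90])*3.6+[396,0])
"
```

```text
[ 0.46923732 -0.24458924  0.09476652] [ 0.88  0.6  -0.71  1.91  0.52  0.82  1.18] 2.2
[ 0.482 -0.201  0.108] [149.65757288 157.53411386] [583.52786543 189.15647733]
[ 0.456 -0.288  0.108] [312.31878366 205.53334145] [668.45168438 133.4395715 ]
[ 0.469 -0.245  0.295] [372.77434801 154.45652943] [ 668.096418   -114.09848182]
```

```bash
python3 -c "
from h import *
s0=np.array([.1592,-.604,.1943]);R0=Ro.from_euler('xyz',[-3.1406,0,.2578]).as_matrix()
s=np.array([.4681,-.2444,.0929]);R=Ro.from_euler('xyz',[3.141,-.003,2.851]).as_matrix()
g=lambda i:np.clip((i.astype(float)/130)**.5*255,0,255).astype(np.uint8)
def mk(im,n,s,R,x0,y0,w,h,f):
    A=cv2.resize(g(im[y0:y0+h,x0:x0+w]),None,fx=f,fy=f,interpolation=2)
    for l,c in (([0,.045,-.013],(0,0,255)),([0,-.045,-.013],(0,255,0)),([0,0,0],(255,0,255))):
        p=(proj(n,s+R@np.array(l))-[x0,y0])*f; cv2.circle(A,tuple(int(v) for v in p),2,c,-1)
    return A
A=mk(cv2.imread('a.png'),'top',s,R,420,180,100,75,4)
B=mk(cv2.imread('b.png'),'side',s,R,350,60,100,100,4)
C=mk(cv2.imread('pics/side0.png'),'side',s0,R0,565,0,75,75,4)
W=np.zeros((600,800,3),np.uint8);W[:300,:400]=A;W[:400,400:]=B;W[300:600,:300]=C
cv2.imwrite('pics/chk.png',W)"
```

```text
(no output)
```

View pics/chk.png

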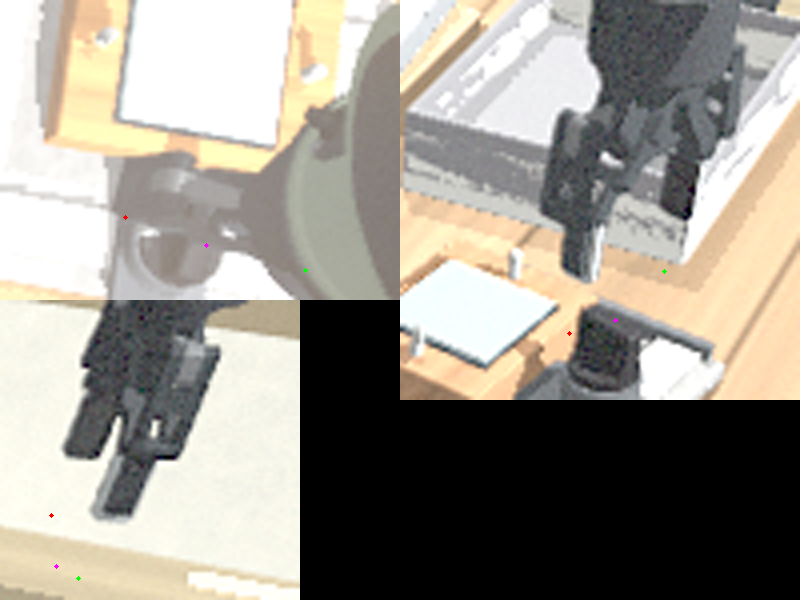

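In this crop both fingertips appear about 13 px (roughly 40 mm) above the predicted points, and they do at the start pose too. I'll descend to the nominal grasp height, which is safe if the tips really are higher, and check again.

Call:
play_rows(
  deltas=[
    [-0.003,0.005,0.02,0,0,-0.005,0],
    [-0.003,0.005,0.04,0,0,-0.005,0],
    [-0.003,0.005,0.05,0,0,-0.005,0],
    [-0.003,0.005,0.05,0,0,-0.005,0],
  ],
)

```text
clock: 2.6
position: [0.471, -0.2425, 0.069]
tool_rot: [3.141, -0.001, 2.865]
force: [0.2, -0.7, 0.2]
grip_width: 0.0852
finger_force: 0.0
```

```bash
python3 -c "
from h import *
go(.4705,-.2426,.07,164)
s=observe();b=snap('side','b1.png')[:,:,::-1]
R=Ro.from_euler('xyz',s['tool_rot']).as_matrix()
g=lambda i:np.clip((i.astype(float)/130)**.5*255,0,255).astype(np.uint8)
B=cv2.resize(g(b[70:190,330:450]),None,fx=4.5,fy=4.5,interpolation=2)
for l,c in (([0,.045,-.013],(0,0,255)),([0,-.045,-.013],(0,255,0)),([0,0,0],(255,0,255))):
    p=(proj('side',s['position']+R@np.array(l))-[330,70])*4.5; cv2.circle(B,tuple(int(v) for v in p),2,c,-1)
cv2.imwrite('pics/low.png',B)"
```

```text
t 2.6 pos [ 0.471  -0.2425  0.069 ] rot [ 1.7998e+02 -7.0000e-02  1.6417e+02] q7 1.15 F [ 0.2 -0.7  0.2] w 0.0852 0.0
delta [ 0.0009 -0.0004 -0.0021] turn [ 0.0001 -0.0006  0.0014]
```

View pics/low.png

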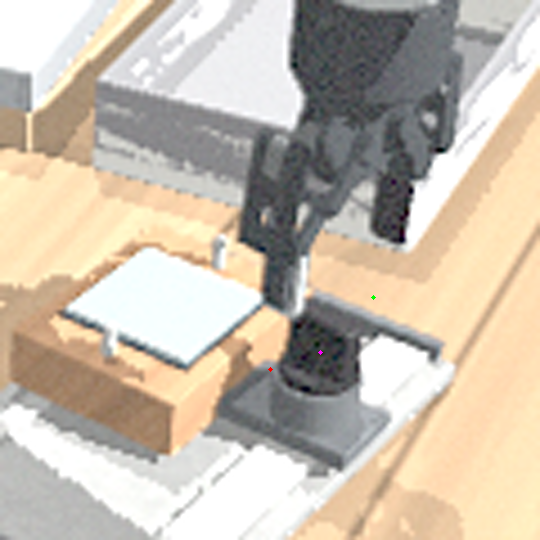

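```bash
python3 -c "
from h import *
print('base',proj('side',(0,0,0)),[proj('side',q).round() for q in((.1,0,0),(0,.1,0),(-.1,0,0),(0,-.1,0))])
s=observe();a=snap('top','a1.png')[:,:,::-1]
R=Ro.from_euler('xyz',s['tool_rot']).as_matrix()
J=lambda n:[(proj(n,s['position']+d)-proj(n,s['position'])).round(1) for d in np.eye(3)*.03]
print(J('top'),J('side'))
g=lambda i:np.clip((i.astype(float)/130)**.5*255,0,255).astype(np.uint8)
B=cv2.resize(g(a[150:270,420:560]),None,fx=5,fy=5,interpolation=2)
for l,d,c in (([0,.045,-.013],0,(0,0,255)),([0,.045,-.013],[0,0,.038],(0,255,255)),([0,.045,-.013],[.02,-.06,0],(255,255,0)),([0,0,0],0,(255,0,255)),([0,0,-.2],0,(255,0,255))):
    p=(proj('top',s['position']+R@np.array(l)+d)-[420,150])*5; cv2.circle(B,tuple(int(v) for v in p),3,c,-1)
cv2.imwrite('pics/top1.png',B)"
```

```text
base [599.98946636 327.45082331] [array([540., 304.]), array([596., 376.]), array([666., 353.]), array([604., 286.])]
[array([ -0.7, -14.7]), array([-14.8,  -0. ]), array([ 4.7, -0.9])] [array([-11.7,  -3.5]), array([-4.6,  6.6]), array([  1.5, -10.4])]
```

View pics/top1.png

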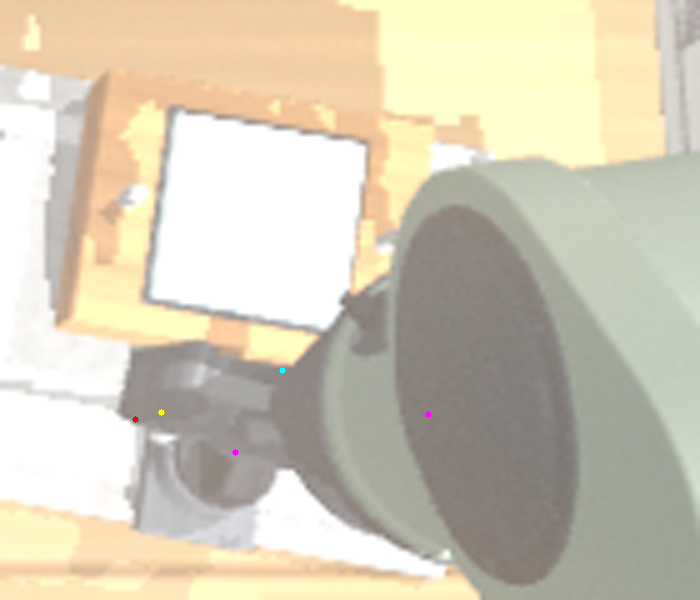

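```bash
python3 -c "
from h import *
from scipy.optimize import least_squares as LS
E=lambda *a:Ro.from_euler('xyz',a).as_matrix()
S=[(np.array([.1592,-.604,.1943]),E(-3.1406,0,.2578),[(565+90/4,455/4),(565+125/4,517/4)]),
(np.array([.471,-.2425,.069]),E(3.141,-.001,2.865),[(330+285/4.5,70+310/4.5),(330+390/4.5,70+242/4.5)])]
def f(o,tool):
    r=[]
    for p,R,uv in S:
        for l,q in zip(([0,.045,-.013],[0,-.045,-.013]),uv):
            P=p+R@np.array(l)+(R@o if tool else o); r+=list(proj('side',P)-q)
    return np.array(r)
for t in(0,1):
    s=LS(f,np.zeros(3),args=(t,)); print(t,s.x.round(4),f(s.x,t).round(1))
"
```

```text
0 [-0.024  -0.1103 -0.1213] [-13.1 -32.1 -16.1 -32.2  16.1  31.   12.3  31.4]
1 [-0.0474 -0.1248  0.0773] [ 8.3 -5.7  7.8 -1.1  8.6  9.3  5.  10.5]
```

```bash
python3 -c "
from h import *
from scipy.optimize import least_squares as LS
E=lambda *a:Ro.from_euler('xyz',a).as_matrix()
S=[(np.array([.1592,-.604,.1943]),E(-3.1406,0,.2578),[(565+90/4,155/4),(565+125/4,217/4)]),
(np.array([.471,-.2425,.069]),E(3.141,-.001,2.865),[(330+285/4.5,70+310/4.5),(330+390/4.5,70+242/4.5)])]
def f(o,tool):
    r=[]
    for p,R,uv in S:
        for l,q in zip(([0,.045,-.013],[0,-.045,-.013]),uv):
            P=p+R@np.array(l)+(R@o if tool else o); r+=list(proj('side',P)-q)
    return np.array(r)
for t in(0,1):
    s=LS(f,np.zeros(3),args=(t,)); print(t,s.x.round(4),f(s.x,t).round(1))
"
```

```text
0 [-0.0075  0.0121  0.0452] [ 0.4 -0.2 -0.6 -0.2 -0.1  0.5  0.3 -0.2]
1 [-0.0038 -0.0048 -0.0386] [-1.5  1.1 -2.7  1.  -1.5 -2.2 -1.6 -2.6]
```

The offset is mostly vertical at about 40 mm. A closing test settles it: on the bar the width would stop at 14 mm, in air it would go to 0.

Call:
play_rows(
  deltas=[
    [0,0,0,0,0,0,1],
    [0,0,0,0,0,0,1],
    [0,0,0,0,0,0,1],
    [0,0,0,0,0,0,1],
    [0,0,0,0,0,0,1],
    [0,0,0,0,0,0,1],
    [0,0,0,0,0,0,1],
    [0,0,0,0,0,0,1],
  ],
  newtons=50,
)

```text
clock: 3.5
position: [0.4714, -0.2428, 0.0698]
tool_rot: [3.142, -0.0, 2.865]
force: [0.2, -0.9, -0.1]
grip_width: -0.0004
finger_force: 0.0
```

```bash
python3 -c "
from h import *
go(.4705,-.2426,.07,164)
s=observe(); print(proj('side',s['position']),proj('top',s['position']))
b=snap('side','b2.png');a=snap('top','a2.png')
b0=cv2.imread('pics/side0.png')[:,:,::-1]
G=lambda i:i.mean(2)
print('side rows115-150 cols380-425, level 0-9 of now, . if unchanged')
for v in range(112,152):
    print(v,''.join('.' if np.abs(b[v,u].astype(int)-b0[v,u]).max()<14 else str(min(9,int(b[v,u].mean()/12))) for u in range(375,430)))
"
```

```text
t 3.5 pos [ 0.4714 -0.2428  0.0698] rot [180.    -0.   164.17] q7 1.15 F [ 0.2 -0.9 -0.1] w -0.0004 0.0
delta [ 0.0018 -0.0001 -0.0005] turn [ 0.     -0.      0.0014]
[401.04284256 148.04454072] [467.13706823 240.48400443]
side rows115-150 cols380-425, level 0-9 of now, . if unchanged
112 .............101..21010014410011011222111112.........99
113 .............311111111102.1100100112221211123........99
114 ..............311110000022110010011221221212.........97
115 ...............11111101022.21100001112221104.........8.
116 ...............3100110122222110110110.23.3.............
117 ................311001022222111012221214...............
118 .................10100122222211012210215...............
119 .................5121001222222101221111................
120 ..................311111122222101221115................
121 ...................5200001222220112113.................
122 .....................4200122221021398..................
123 ........................3012121023597..................
124 .......................74101211139598..................
125 ........................301111
[... 885 characters left out ...]
........................................
141 .......................................................
142 .......................................................
143 .......................................................
144 .......................................................
145 .......................................................
146 .......................................................
147 ..14...................................................
148 ..4....................................................
149 .......................................................
150 .......................................................
151 .......................................................
```

Shut tip is at side pixel (404,135), against (401,148) from the reported pose. So the tips sit about 38 mm higher than reported, with no sideways offset. I'll reopen, descend 38 mm more while watching the force, then check.

Call:
play_rows(
  deltas=[
    [0,0,0,0,0,0,0],
    [0,0,0,0,0,0,0],
    [0,0,0,0,0,0,0],
    [0,0,0,0,0,0,0],
    [0,0,0,0,0,0,0],
    [0,0,0.02,0,0,0,0],
    [0,0,0.04,0,0,0,0],
    [0,0,0.055,0,0,0,0],
    [0,0,0.068,0,0,0,0],
    [0,0,0.068,0,0,0,0],
  ],
)

```text
clock: 4.6
position: [0.471, -0.2424, 0.0347]
tool_rot: [3.141, -0.001, 2.866]
force: [-0.3, -0.0, 0.1]
grip_width: 0.0853
finger_force: 0.0
```

```bash
cat >> h.py <<'E'
def asc(n,ref,v0,v1,u0,u1,now):
    for v in range(v0,v1):
        print(v,''.join('.' if np.abs(now[v,u].astype(int)-ref[v,u]).max()<14 else str(min(9,int(now[v,u].mean()/12))) for u in range(u0,u1)))
E
python3 -c "
from h import *
go(.4705,-.2426,.031,164)
b=snap('side','b3.png')
asc('side',cv2.imread('pics/side0.png')[:,:,::-1],125,160,375,435,b)
"
```

```text
t 4.6 pos [ 0.471  -0.2424  0.0347] rot [ 1.7997e+02 -8.0000e-02  1.6418e+02] q7 1.11 F [-0.3 -0.   0.1] w 0.0853 0.0
delta [ 0.0008 -0.0006  0.0075] turn [ 0.0002 -0.0007  0.0015]
125 ....4..9301000100101124.77311224....11000100299.............
126 ...44..610111011010111124211222.....1000001059..............
127 ...44.9820110110110111111111224.....1000000088..............
128 ...44.951010001001004101101223......1011010098..............
129 44343594100010111111.721111225.....41000000097..............
130 99532352010262010001.62110114......30000010297..............
131 ...9543010034211100593121033.......31010110396..............
132 .....982010222111107621225.........2000000059...............
133 ......7100112211111731223.8........4000010089...............
134 .....95101101111002311224...........400000099...............
135 ......301110100012211223..............400008................
136 ......500101010002112222................435.................
137 .......82001101002112.......................................
138 .........61011100211.2......................................
139 .....
[... 655 characters left out ...]
.52000114982......................................
150 ............63102.3971......................................
151 .................4495.......................................
152 ................4486........................................
153 ..................3.........................................
154 ............................................................
155 ............................................................
156 ............................................................
157 ............................................................
158 ............................................................
159 ............................................................
```

No contact so far, and the tips straddle the bar about 10 mm below its top. Closing.

Call:
play_rows(
  deltas=[
    [0,0,0,0,0,0,1],
    [0,0,0,0,0,0,1],
    [0,0,0,0,0,0,1],
    [0,0,0,0,0,0,1],
    [0,0,0,0,0,0,1],
    [0,0,0,0,0,0,1],
    [0,0,0,0,0,0,1],
    [0,0,0,0,0,0,1],
  ],
  newtons=50,
)

```text
clock: 5.45
position: [0.4716, -0.2428, 0.0361]
tool_rot: [-3.142, 0.0, 2.865]
force: [-1.3, 1.0, 7.1]
grip_width: 0.0128
finger_force: 51.0
```

```bash
python3 -c "
from h import *
go(.4705,-.2426,.031,94)
print(observe()['moment'])"
```

```text
t 5.45 pos [ 0.4716 -0.2428  0.0361] rot [-1.8000e+02  2.0000e-02  1.6416e+02] q7 1.11 F [-1.3  1.   7.1] w 0.0128 51.02885663509369
delta [ 0.0022 -0.0002  0.0102] turn [1.000e-04 2.000e-04 5.847e-01]
[ 0.30962298  0.24275473 -0.08411646]
```

The bar is gripped at 12.8 mm. Now I'll turn it 66-68° clockwise, which is positive about the tool's z.

Call:
play_rows(
  deltas=[
    [0,0,-0.002,0,0,0.06,1],
    [0,0,-0.002,0,0,0.12,1],
    [0,0,-0.002,0,0,0.18,1],
    [0,0,-0.002,0,0,0.24,1],
    [0,0,-0.002,0,0,0.3,1],
    [0,0,-0.002,0,0,0.36,1],
    [0,0,-0.002,0,0,0.42,1],
    [0,0,-0.002,0,0,0.48,1],
    [0,0,-0.002,0,0,0.53,1],
    [0,0,-0.002,0,0,0.56,1],
  ],
)

```text
clock: 6.45
position: [0.4717, -0.2425, 0.0364]
tool_rot: [3.141, -0.0, 1.689]
force: [4.9, -0.7, -13.6]
grip_width: 0.0129
finger_force: 50.7
```

Call:
play_rows(
  deltas=[
    [0,0,0,0,0,0.0,1],
  ],
)

```text
clock: 6.55
position: [0.4716, -0.2425, 0.0364]
tool_rot: [3.141, -0.0, 1.692]
force: [4.9, 0.1, -16.4]
grip_width: 0.0128
finger_force: 50.5
```

```bash
python3 -c "
from h import *
go(.4705,-.2426,.031,94)
print(observe()['moment'])"
```

```text
t 6.55 pos [ 0.4716 -0.2425  0.0364] rot [ 1.7999e+02 -1.0000e-02  9.6930e+01] q7 0.17 F [  4.9   0.1 -16.4] w 0.0128 50.53639233112335
delta [ 0.0001 -0.0023  0.0108] turn [ 0.0001 -0.0001  0.0244]
[-0.1341551  -1.19697219 -0.04950987]
```

Turned 67.2°, so the knob is at about 1.27 rad. Release, rise, and head for the plate.

Call:
play_rows(
  deltas=[
    [0,0,0,0,0,0,0],
    [0,0,0,0,0,0,0],
    [0,0,0,0,0,0,0],
    [0,0,0,0,0,0,0],
    [0,0,-0.04,0,0,0,0],
    [0,0,-0.12,0,0,0,0],
    [0,0,-0.2,0,0,0,0],
    [0,0,-0.2,0,0,0,0],
  ],
)

```text
clock: 7.35
position: [0.4736, -0.2438, 0.1414]
tool_rot: [3.136, 0.004, 1.692]
force: [0.5, 0.4, -0.9]
grip_width: 0.0856
finger_force: 0.0
```

```bash
python3 -c "
from h import *
go(.5413,.1614,.09,90)"
```

```text
t 7.35 pos [ 0.4736 -0.2438  0.1414] rot [179.68   0.21  96.96] q7 0.25 F [ 0.5  0.4 -0.9] w 0.0856 0.0
delta [0.7883 0.2321 0.1012] turn [0.0028 0.0016 0.058 ]
```

Call:
play_rows(
  deltas=[
    [0.08,0.024,0,0,0,0.01,0],
    [0.17,0.05,0,0,0,0.02,0],
    [0.26,0.077,0,0,0,0.03,0],
    [0.35,0.103,0,0,0,0.04,0],
    [0.44,0.13,0,0,0,0.058,0],
    [0.53,0.156,0,0,0,0.058,0],
    [0.62,0.183,0,0,0,0.058,0],
    [0.7,0.206,0,0,0,0.058,0],
    [0.788,0.232,0,0,0,0.058,0],
    [0.788,0.232,0,0,0,0.058,0],
  ],
)

```text
clock: 8.35
position: [0.5384, 0.1693, 0.1368]
tool_rot: [3.141, -0.003, 1.578]
force: [-1.1, -0.6, 0.3]
grip_width: 0.0854
finger_force: 0.0
```

```bash
python3 - <<'E'
from h import *
go(.5413,.1614,.02,90)
im=snap('top','a4.png')[:,:,::-1]; b=snap('side','b4.png')[:,:,::-1]
g=lambda i:np.clip((i.astype(float)/130)**.5*255,0,255).astype(np.uint8)
A=cv2.resize(g(im[220:265,440:490]),None,fx=8,fy=8,interpolation=2)
B=cv2.resize(g(b[190:310,220:340]),None,fx=3,fy=3,interpolation=2)
cv2.imwrite('pics/after.png',np.hstack([A,B]))
hsv=cv2.cvtColor(im,cv2.COLOR_BGR2HSV)
m=((hsv[...,0]>75)&(hsv[...,0]<115)&(hsv[...,1]>15)&(hsv[...,2]>90)).astype(np.uint8); m[:,:440]=0;m[:,505:]=0;m[:165]=0;m[225:]=0
cs,_=cv2.findContours(m,0,2); r=cv2.minAreaRect(max(cs,key=cv2.contourArea)); print(r)
P=np.array([onz('top',*p,0.060)[:2] for p in cv2.boxPoints(r)]); print(P,P.mean(0))
E
```

```text
t 8.35 pos [0.5384 0.1693 0.1368] rot [179.98  -0.19  90.42] q7 -0.66 F [-1.1 -0.6  0.3] w 0.0854 0.0
delta [-0.0165  0.0056  0.2336] turn [ 0.0002 -0.0016  0.0035]
((472.48651123046875, 194.08108520507812), (39.126956939697266, 37.48297119140625), 9.462321281433105)
[[ 0.5364577  -0.21359243]
 [ 0.61500424 -0.22970939]
 [ 0.60122461 -0.30972159]
 [ 0.52314116 -0.29264293]] [ 0.56895693 -0.26141659]
```

View pics/after.png

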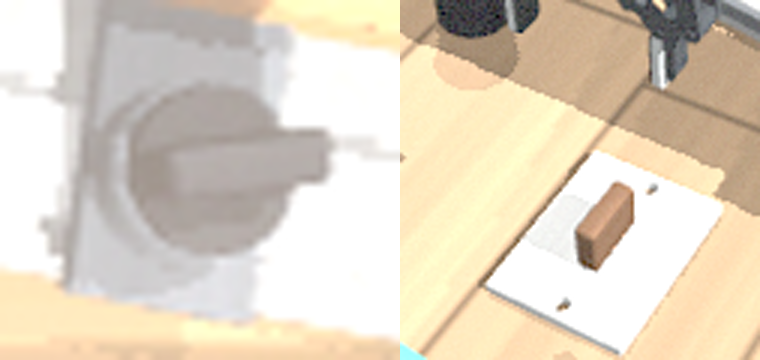

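The knob bar now runs at about -85°, so the knob is at its stop (about 1.3 rad) and the clamp is tight. The bed has moved only about 2 mm. The plate and handle at side crop (605,225) are undisturbed. Descending towards the plate.

Call:
play_rows(
  deltas=[
    [0,0,0.06,0,0,0,0],
    [0,0,0.12,0,0,0,0],
    [0,0,0.17,0,0,0,0],
    [0,0,0.2,0,0,0,0],
    [0,0,0.2,0,0,0,0],
    [0,0,0.2,0,0,0,0],
  ],
)

```text
clock: 9.05
position: [0.5391, 0.162, 0.0375]
tool_rot: [3.141, -0.0, 1.57]
force: [0.5, -0.0, 0.6]
grip_width: 0.0859
finger_force: 0.0
```

```bash
python3 - <<'E'
from h import *
go(.5413,.1614,-.024,90)
b=snap('side','b5.png'); s=observe()
print([proj('side',s['position']+np.array([d,0,.013+.038])).round(1) for d in(.045,-.045)],[proj('side',(.5413,.1614+e,.044)).round(1) for e in(0,.025,-.025)])
asc('side',cv2.imread('pics/side0.png')[:,:,::-1],230,285,250,330,b)
E
```

```text
t 9.05 pos [0.5391 0.162  0.0375] rot [ 1.7997e+02 -1.0000e-02  8.9970e+01] q7 -0.73 F [ 0.5 -0.   0.6] w 0.0859 0.0
delta [-0.0013  0.0042  0.1231] turn [ 0.0002 -0.     -0.0002]
[array([266.5, 235.4]), array([308.4, 253.1])] [array([287.7, 259.3]), array([280.6, 268.4]), array([294.5, 250.5])]
230 .......999325310010000........9...6555432343100012302110141100111011122232123...
231 .........9324410000001...............5323344311011333101242001111111122321112...
232 .........9514510100001.................23455421110233300244210101111122211012...
233 .........9.24510000006...................545431001113331145421201111022110112...
234 ..........97552000003.......................5430110122221244122111000221121123..
235 ..........9.64200004.9.....................9..53121101111132222111100222223124..
236 ...........97520004.9........................9...4420110201112211000122223322...
237 ...........9852101.9.........9.....................51010111112210010012223323...
238 ..............621.9...............................9.610111111111111111223323....
239 ...........9......................
[... 3171 characters left out ...]
...9................
277 .........9.........99999996.....................................................
278 ...............9...99999999....................9......99........................
279 ..................999999999.99..................................................
280 ......9........9.9999999999.9..................................................9
281 ..9.9.........9.99999999999.....................................................
282 ...9.........99999999999999.9..............9.....9..............................
283 .9.........9999999999999999.................9.............9.....................
284 .........9.9999999999999999................................9....................
```

Call:
play_rows(
  deltas=[
    [-0.001,0.004,0.04,0,0,0,0],
    [-0.001,0.004,0.08,0,0,0,0],
    [-0.001,0.004,0.105,0,0,0,0],
    [-0.001,0.004,0.105,0,0,0,0.5],
    [-0.001,0.004,0.105,0,0,0,1],
    [-0.001,0.004,0.105,0,0,0,1],
    [-0.001,0.004,0.105,0,0,0,1],
    [-0.001,0.004,0.105,0,0,0,1],
    [-0.001,0.004,0.105,0,0,0,1],
    [-0.001,0.004,0.105,0,0,0,1],
  ],
  newtons=60,
)

```text
clock: 10.1
position: [0.5413, 0.1619, -0.0149]
tool_rot: [3.14, -0.0, 1.571]
force: [-1.3, -1.5, 9.7]
grip_width: 0.0147
finger_force: 59.8
```

```bash
python3 -c "
from h import *
go(.5413,.1614,.1,90)"
```

```text
t 10.1 pos [ 0.5413  0.1619 -0.0149] rot [ 1.7993e+02 -1.0000e-02  9.0000e+01] q7 -0.77 F [-1.3 -1.5  9.7] w 0.0147 59.77533996105194
delta [-0.001   0.0003 -0.2297] turn [ 0.0006 -0.0001 -0.    ]
```

Gripped at 14.7 mm. Lift and carry towards the bed.

Call:
play_rows(
  deltas=[
    [0,0,-0.03,0,0,0,1],
    [0,0,-0.08,0,0,0,1],
    [0,0,-0.15,0,0,0,1],
    [-0.05,0.004,-0.22,0,0,0,1],
    [-0.11,0.008,-0.24,0,0,0.01,1],
    [-0.18,0.012,-0.24,0,0,0.02,1],
    [-0.26,0.017,-0.24,0,0,0.03,1],
    [-0.34,0.022,-0.24,0,0,0.04,1],
    [-0.42,0.027,-0.24,0,0,0.05,1],
    [-0.5,0.032,-0.24,0,0,0.06,1],
  ],
)

```text
clock: 11.1
position: [0.5566, -0.0898, 0.1054]
tool_rot: [3.141, -0.0, 1.445]
force: [1.1, 0.2, -1.9]
grip_width: 0.0149
finger_force: 58.9
```

```bash
python3 -c "
from h import *
go(.5687,-.262,.09,80)"
```

```text
t 11.1 pos [ 0.5566 -0.0898  0.1054] rot [179.97  -0.    82.77] q7 -0.32 F [ 1.1  0.2 -1.9] w 0.0149 58.94300043582916
delta [-0.3387  0.0673  0.0308] turn [ 0.0003 -0.      0.0231]
```

Call:
play_rows(
  deltas=[
    [-0.08,0.016,0,0,0,0.01,1],
    [-0.15,0.03,0,0,0,0.023,1],
    [-0.22,0.044,0,0,0,0.023,1],
    [-0.29,0.058,0.01,0,0,0.023,1],
    [-0.34,0.067,0.02,0,0,0.023,1],
    [-0.34,0.067,0.02,0,0,0.023,1],
    [-0.34,0.067,0.02,0,0,0.023,1],
    [-0.34,0.067,0.02,0,0,0.023,1],
  ],
)

```text
clock: 11.9
position: [0.569, -0.2598, 0.095]
tool_rot: [3.141, -0.001, 1.398]
force: [0.1, 0.1, -2.7]
grip_width: 0.0144
finger_force: 58.9
```

```bash
python3 - <<'E'
from h import *
go(.5687,-.262,.09,80)
im=snap('top','a6.png')[:,:,::-1]; b=snap('side','b6.png')[:,:,::-1]
g=lambda i:np.clip((i.astype(float)/200)**.6*255,0,255).astype(np.uint8)
A=cv2.resize(g(im[130:260,410:540]),None,fx=3,fy=3,interpolation=2)
B=cv2.resize(g(b[70:200,300:430]),None,fx=3,fy=3,interpolation=2)
cv2.imwrite('pics/hover.png',np.hstack([A,B]))
E
```

```text
t 11.9 pos [ 0.569  -0.2598  0.095 ] rot [ 1.7998e+02 -4.0000e-02  8.0120e+01] q7 -0.07 F [ 0.1  0.1 -2.7] w 0.0144 58.87431621551514
delta [-0.0045  0.0002  0.01  ] turn [ 0.0002 -0.0003  0.001 ]
```

View pics/hover.png

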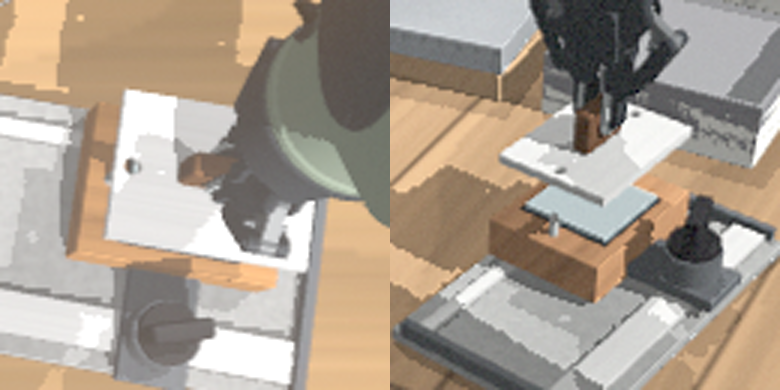

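The picture shows the plate held level over the bed. Its near hole is at about (356,127) and its far hole at (382,108) in the side view, and the near hole is at (454,185) in the top view. Next I'll take precise hole positions from the saved pictures.

```bash
python3 - <<'E'
from h import *
b=cv2.imread('b6.png').mean(2);a=cv2.imread('a6.png').mean(2)
def w(im,u,v,k=6):
    print(u,v); print(im[v-k:v+k+1,u-k:u+k+1].astype(int))
w(b,357,127);w(b,382,108);w(a,454,185)
E
```

```text
357 127
[[154 153 147 147 152 152 152 149 153 143 140 144  69]
 [144 145 148 149 149 149 148 147 147 147 146 152 141]
 [145 146 147 147 147 147 149 148 146 146 181 152 148]
 [151 143 145 146 146 147 147 146 144 144 150 147 144]
 [184 184 186 220 166 135 121 131 145 143 145 144 146]
 [194 190 188 176 132  89  65  87 139 144 145 146 147]
 [162 190 184 163  78  53  70 104 141 144 147 150 148]
 [ 80 109 158 187 183 179 180 179 149 147 148 148 148]
 [ 56  58  79  90 110 159 190 193 186 152 148 147 147]
 [ 59  59  54  55  60  76 110 161 194 190 157 149 149]
 [ 53  51  69  59  55  53  62  79 112 167 156 152 153]
 [ 38 118 133 126 111  77  57  56  61  80  81  91 129]
 [122 141 135 133 132 126 112  78  60  56  58  61  72]]
382 108
[[ 11   7  18  31  36  34  65  44  58  57  38  35  38]
 [  8  14  26  33  36  34  49  37  52  49  41  37  38]
 [ 25  21  27  97  67  30  41  41  50  48  39  39  38]
 [ 27  29  13 184 186 148 108  71  37  34  35  37  37]
 [ 29  25  13 215 194 170 173 187 149  76  30  30  30]
 [ 31  23  34 169 139  93  91 141 180 179 180 147  74]
 [ 29  14  52 157 120  57  68 145 185 
[... 371 characters left out ...]
21 221 222 213 171 171 171 171 171 171]
 [109 191 220 221 221 221 213 171 170 169 170 169 169]
 [111 195 220 220 220 220 219 219 210 169 169 169 170]
 [110 191 220 221 209 151 168 201 181 168 168 167 167]
 [126 217 216 191  75  57  95 147 158 171 170 170 170]
 [141 216 208 159  53  44  76 121 121 160 166 166 165]
 [144 218 205 134  53  45  97 153  95 144 165 164 164]
 [165 216 209 162  62  50 102 151  96 145 165 166 165]
 [190 218 217 204 131  66 107 135 134 166 167 167 167]
 [191 218 218 218 205 150 150 166 166 166 165 165 165]
 [190 216 216 216 206 164 166 166 167 167 167 166 167]
 [220 220 221 213 171 167 167 166 165 165 165 165 166]
 [222 221 213 172 170 171 171 170 170 170 169 168 167]]
```

```bash
python3 - <<'E'
from h import *
o,d=ray('top',453.9,184.8);p,e=ray('side',356.3,126.2)
x=np.linalg.lstsq(np.c_[d,-e],p-o,rcond=None)[0]; print('near hole',o+d*x[0],p+e*x[1])
for z in(.11,.115,.12):
    n=onz('side',356.3,126.2,z);f=onz('side',381.4,107.4,z);D=n-f
    print(z,n.round(4),f.round(4),'mid',((n+f)/2).round(4),'len',np.linalg.norm(D).round(4),'yaw',np.degrees(np.arctan2(-D[0],D[1])).round(2),'top',onz('top',453.9,184.8,z).round(4))
s=observe();print(s['position'])
E
```

```text
near hole [ 0.57711739 -0.20669987  0.11969138] [ 0.57553664 -0.20728511  0.1195588 ]
0.11 [ 0.5814 -0.2208  0.11  ] [ 0.5622 -0.329   0.11  ] mid [ 0.5718 -0.2749  0.11  ] len 0.1099 yaw -10.06 top [ 0.5789 -0.2094  0.11  ]
0.115 [ 0.5783 -0.2137  0.115 ] [ 0.5593 -0.321   0.115 ] mid [ 0.5688 -0.2674  0.115 ] len 0.1089 yaw -10.06 top [ 0.578 -0.208  0.115]
0.12 [ 0.5753 -0.2067  0.12  ] [ 0.5564 -0.313   0.12  ] mid [ 0.5658 -0.2598  0.12  ] len 0.108 yaw -10.06 top [ 0.5771 -0.2066  0.12  ]
[ 0.5690513  -0.25984412  0.09484242]
```

```bash
python3 - <<'E'
from h import *
b=cv2.imread('b4.png').mean(2);a=cv2.imread('a4.png').mean(2)
def w(n,im,u,v,k=6):
    print(n,'u0',u-k,'v0',v-k); print(im[v-k:v+k+1,u-k:u+k+1].astype(int))
w('top',a,448,188);w('top',a,501,198);w('side',b,355,144);w('side',b,379,124)
E
```

```text
top u0 442 v0 182
[[134 134 126  90  90 101 134 134 136 137 128  77  92]
 [135 136 127  91  90 102 133 133 134 133 122  65 101]
 [128 128 122  89  90  92 105 137 134 131 107  63 103]
 [131 130 122  87  87  87  98 128 130 128 106  57 105]
 [133 132 125  90  89  89  99 124 129 122  83  57 110]
 [138 137 130  90  87 106 147 156 129 124  69  64 121]
 [141 141 132  86  98 157 204 213 182 127  76  77 140]
 [143 140 118  87 117 167 213 205 158 131  77  92 164]
 [144 140 120 121 142 162 168 152 141 127  57 102 178]
 [120 120 120 132 153 154 145 144 140 114  56 102 178]
 [111 114 116 125 145 146 145 144 140 111  57 105 179]
 [111 110 115 132 133 133 137 139 133  90  61 110 174]
 [115 132 132 134 134 135 134 133 124  71  67 119 174]]
top u0 495 v0 192
[[127  90  89 100 132 132 131 131 131 132 133 132 138]
 [123  89  88 102 136 136 134 134 134 133 137 152 162]
 [124  88  87  99 131 130 131 133 134 136 145 163 166]
 [122  88  88  89 101 133 132 131 130 131 141 167 169]
 [126  90  88  84  92 117 135 127 131 133 146 167 168]
 [125  85  78  84 119 176 211 190 131 131 143 164 165]
 [123  76  82 101 
[... 1137 characters left out ...]
95  93  93  96  89  65  46  59  80  85]
 [125 121  95  94  94  95  90  67  46  58  81  83  87]
 [126 124 117 118 117  96  72  45  49  72  85  85  82]
 [124 122 119 123 123  94  72  61  87  84  82  83  84]
 [119 121 119 123 103 102 184 150 110 106 106 105 105]
 [102 107 117 108  73  63 144 161 116 109 109 109 109]
 [ 98  99 105 111  78  54  97 139 113 109 107 106 109]
 [103 105 103 108  79  51 100 137 113 106 105 109 112]
 [ 62 104 107 107  69  53 108 128 113 104  97 110 110]
 [ 47  61  63  64  52  53 113 126 113 113 112 112 107]
 [128  97  54  51  47  59 120 129 117 114 109 107 104]
 [151 155 155 122  88  77 109 116 115 109 105 103 103]
 [135 142 147 151 150 107  89  86 104 101 104 105 107]]
```

```bash
python3 - <<'E'
from h import *
z=.071
tn,tf=onz('top',448.5,188.6,z),onz('top',500.4,198.3,z)
sn,sf=onz('side',354.8,142.2,z),onz('side',378.7,123.2,z)
for n,f in((tn,tf),(sn,sf)):
    D=n-f; print(n.round(4),f.round(4),'mid',((n+f)/2).round(4),'len',np.linalg.norm(D).round(4),'yaw',np.degrees(np.arctan2(-D[0],D[1])).round(2))
for u,v,q in((448.5,188.6,(354.8,142.2)),(500.4,198.3,(378.7,123.2))):
    o,d=ray('top',u,v);p,e=ray('side',*q);x=np.linalg.lstsq(np.c_[d,-e],p-o,rcond=None)[0]; print((o+d*x[0]+p+e*x[1])/2)
E
```

```text
[ 0.5783 -0.209   0.071 ] [ 0.5581 -0.3146  0.071 ] mid [ 0.5682 -0.2618  0.071 ] len 0.1075 yaw -10.84
[ 0.5783 -0.2106  0.071 ] [ 0.5604 -0.316   0.071 ] mid [ 0.5693 -0.2633  0.071 ] len 0.107 yaw -9.64
[ 0.57781018 -0.20877266  0.07232867]
[ 0.55861734 -0.31362469  0.07279523]
```

Plate centre against bed centre differs by only about (+1.0,-1.7) mm. I'll correct that and come down to just above the dowel tips.

Call:
play_rows(
  deltas=[
    [-0.003,0.0026,0.02,0,0,0,1],
    [-0.003,0.0026,0.04,0,0,0,1],
    [-0.003,0.0026,0.06,0,0,0,1],
    [-0.003,0.0026,0.064,0,0,0,1],
    [-0.003,0.0026,0.064,0,0,0,1],
    [-0.003,0.0026,0.064,0,0,0,1],
  ],
)

```text
clock: 12.6
position: [0.5699, -0.2627, 0.0624]
tool_rot: [3.141, -0.0, 1.397]
force: [0.9, -0.2, -2.2]
grip_width: 0.0147
finger_force: 58.9
```

```bash
python3 - <<'E'
from h import *
go(.57,-.2615,.045,80.1)
b=snap('side','b7.png').mean(2);a=snap('top','a7.png').mean(2)
def w(n,im,u,v,k=6):
    print(n,'u0',u-k,'v0',v-k); print(im[v-k:v+k+1,u-k:u+k+1].astype(int))
for n,im,z in(('top',a,.086),('side',b,.086)):
  for s in((1,-1) if n=='side' else (1,)):
    p=proj(n,(.5685+s*.0094,-.2616+s*.0532,z)); print(p); w(n,im,int(round(p[0])),int(round(p[1])))
E
```

```text
t 12.6 pos [ 0.5699 -0.2627  0.0624] rot [179.99  -0.    80.05] q7 -0.09 F [ 0.9 -0.2 -2.2] w 0.0147 58.911895751953125
delta [ 0.0025 -0.0002  0.0348] turn [ 0.0001 -0.     -0.0004]
[450.1408942  187.49212487]
top u0 444 v0 181
[[ 64  80 146 222 222 222 223 216 172 172 172 171 171]
 [ 64  80 147 222 223 223 222 214 171 170 171 172 174]
 [ 65  80 144 219 219 220 221 221 212 170 172 172 171]
 [ 64  95 169 222 222 221 216 195 213 168 169 169 170]
 [ 65 109 190 219 209 161 146 148 176 179 171 170 170]
 [ 66 109 189 208 152  71  68  70  94 142 166 169 169]
 [ 68 125 217 207 150  81  69  61  57 100 151 167 168]
 [ 78 143 218 212 172 117  86  62  52  86 140 166 166]
 [ 80 144 218 217 202 126  73  64  62 103 155 167 167]
 [ 81 144 219 219 218 212 176 104 134 164 165 166 166]
 [ 94 163 216 216 217 209 169 166 167 168 168 168 167]
 [112 193 221 220 210 169 166 166 166 166 166 167 168]
 [112 195 221 220 213 172 172 171 171 170 169 168 167]]
[354.8736019  137.56510705]
side u0 349 v0 132
[[186 156 151 145 148 152 150 151 151 149 150 150 140]
 [156 141 142 147 150 149 150 147 151 146 146 182 152
[... 670 characters left out ...]
 9   9  40  39  37  77  87  88  85  88]
 [ 17  11   9  18  19  87  80  78  84  85  84  84  86]
 [ 14  10  21  23  17 138 163  90  66  67  83  82  87]
 [ 14  10  29  26  18 185 194 185 185 160  97  44  65]
 [ 11  12  29  23  16 197 173 133 136 169 182 151 105]
 [  5  11  30  25  52 161 131  71  60 116 183 186 182]
 [ 12  13  28  18  53 175 132 111 107 172 185 189 189]
 [ 11  11  30  13  41 185 184 180 179 189 189 189 188]
 [ 10  15  21  11 171 190 189 190 190 188 188 190 189]
 [  5  11  13 126 191 189 187 189 192 188 190 188 189]
 [  0  40  57 178 190 189 188 189 190 189 192 191 190]
 [ 65  41 125 187 191 190 190 189 192 192 193 189 188]
 [ 61 130 149 187 193 191 192 190 193 193 191 189 187]]
```

Holes and dowel tips line up to within about 1 mm. Starting a slow descent over the tips.

Call:
play_rows(
  deltas=[
    [0.001,0,0.004,0,0,0,1],
    [0.001,0,0.008,0,0,0,1],
    [0.001,0,0.011,0,0,0,1],
    [0.001,0,0.014,0,0,0,1],
    [0.001,0,0.016,0,0,0,1],
    [0.001,0,0.016,0,0,0,1],
  ],
)

```text
clock: 13.3
position: [0.5698, -0.2622, 0.0541]
tool_rot: [-3.141, -0.0, 1.397]
force: [-0.6, -0.6, -1.5]
grip_width: 0.0153
finger_force: 58.9
```

```bash
python3 -c "
from h import *
go(.57,-.2618,.045,80.1);print(observe()['moment'])"
```

```text
t 13.3 pos [ 0.5698 -0.2622  0.0541] rot [-179.99   -0.     80.05] q7 -0.09 F [-0.6 -0.6 -1.5] w 0.0153 58.90907943248749
delta [0.0008 0.0003 0.0182] turn [-0.0001 -0.     -0.0004]
[ 0.00247719 -0.01986217 -0.03367301]
```

Call:
play_rows(
  deltas=[
    [0,0,0.003,0,0,0,1],
    [0,0,0.006,0,0,0,1],
    [0,0,0.009,0,0,0,1],
    [0,0,0.012,0,0,0,1],
    [0,0,0.012,0,0,0,1],
  ],
)

```text
clock: 13.8
position: [0.5697, -0.2622, 0.0481]
tool_rot: [-3.141, -0.0, 1.397]
force: [0.3, -0.7, -1.0]
grip_width: 0.0148
finger_force: 58.9
```

Threaded: there is no force and the plate is below the tips. Continuing down to the glass.

Call:
play_rows(
  deltas=[
    [0,0,0.004,0,0,0,1],
    [0,0,0.008,0,0,0,1],
    [0,0,0.012,0,0,0,1],
    [0,0,0.014,0,0,0,1],
    [0,0,0.014,0,0,0,1],
  ],
  newtons=90,
)

```text
clock: 14.3
position: [0.57, -0.2623, 0.0415]
tool_rot: [3.141, 0.0, 1.397]
force: [-2.0, 1.0, 5.8]
grip_width: 0.0141
finger_force: 91.2
```

```bash
python3 -c "
from h import *
go(.57,-.2618,.038,80.1);print(observe()['moment'])"
```

```text
t 14.3 pos [ 0.57   -0.2623  0.0415] rot [1.7999e+02 1.0000e-02 8.0040e+01] q7 -0.1 F [-2.   1.   5.8] w 0.0141 91.2092936038971
delta [ 0.001  -0.0001  0.0069] turn [ 0.0001  0.0001 -0.0005]
[0.1323983  0.39867531 0.03123096]
```

Call:
play_rows(
  deltas=[
    [0,0,0.002,0,0,0,1],
    [0,0,0.003,0,0,0,1],
    [0,0,0.004,0,0,0,1],
    [0,0,0.004,0,0,0,1],
  ],
)

```text
clock: 14.7
position: [0.57, -0.2623, 0.0402]
tool_rot: [3.141, 0.0, 1.397]
force: [-5.8, 2.7, 17.1]
grip_width: 0.0141
finger_force: 92.9
```

Call:
play_rows(
  deltas=[
    [0,0,0.001,0,0,0,1],
    [0,0,0.002,0,0,0,1],
    [0,0,0.002,0,0,0,1],
  ],
)

```text
clock: 15.0
position: [0.57, -0.2623, 0.0402]
tool_rot: [3.141, 0.001, 1.397]
force: [-11.8, 4.2, 33.5]
grip_width: 0.0144
finger_force: 95.2
```

Call:
play_rows(
  deltas=[
    [0,-0.001,0,0,0,0,1],
    [0,-0.0014,0,0,0,0,1],
    [0,-0.0014,0,0,0,0,1],
  ],
)

```text
clock: 15.3
position: [0.57, -0.2624, 0.0402]
tool_rot: [3.139, 0.001, 1.397]
force: [-7.6, 3.0, 29.1]
grip_width: 0.014
finger_force: 94.4
```

```bash
python3 - <<'E'
from h import *
go(.57,-.2618,.038,80.1);print(observe()['moment'])
b=snap('side','b8.png');a=snap('top','a8.png')
# nearest plate corner (-x,+y) and near edge, expected pixels at top z .063 and bottom .055
c,s=np.cos(np.radians(-10)),np.sin(np.radians(-10))
W=lambda x,y,z:(.5685+c*x-s*y,-.2616+s*x+c*y,z)
for n in('top','side'):
    print(n,[ [proj(n,W(x,y,z)).round(1).tolist() for z in(.063,.055)] for x,y in((-.05,.065),(.05,.065),(-.05,-.065),(0,.054),(-.055,.07))])
g=b.mean(2).astype(int); h=a.mean(2).astype(int)
u0,v0=[int(t) for t in proj('side',W(0,.065,.06))]; print('side',u0-6,v0-12);print(g[v0-12:v0+10,u0-6:u0+6])
u0,v0=[int(t) for t in proj('top',W(0,.054,.063))]; print('top',u0-7,v0-6);print(h[v0-6:v0+7,u0-7:u0+8])
E
```

```text
t 15.3 pos [ 0.57   -0.2624  0.0402] rot [1.7988e+02 4.0000e-02 8.0040e+01] q7 -0.1 F [-7.6  3.  29.1] w 0.014 94.43183541297913
delta [ 0.0011 -0.0003  0.0044] turn [ 0.001   0.0003 -0.0005]
[0.72776575 1.66028964 0.03755425]
top [[[438.6, 212.0], [437.7, 212.5]], [[445.2, 165.6], [444.2, 166.4]], [[501.5, 223.0], [500.0, 223.3]], [[447.2, 189.5], [446.2, 190.1]], [[435.9, 213.9], [435.0, 214.4]]]
side [[[368.9, 155.2], [368.7, 157.9]], [[335.4, 140.1], [335.3, 142.8]], [[397.7, 131.1], [397.3, 133.7]], [[354.4, 145.4], [354.2, 148.1]], [[369.5, 157.0], [369.3, 159.7]]]
side 345 136
[[190 189 193 183 184 112  98  98 102 103  73  70]
 [187 189 189 192 192 183 182 187  86  60  59  58]
 [188 187 188 189 188 191 190 161 139 141 147  73]
 [187 188 189 185 186 184 158 144 147 153 152 142]
 [189 189 187 186 188 156 145 150 150 134 146 148]
 [187 187 186 154 148 143 147 153 122 171 190 156]
 [187 185 186 182 151 151 153 153  77 129 184 155]
 [161 187 191 194 123 110 109 188  79  79 137 140]
 [ 79 110 163 196 118  95  97 111  55  77 132 101]
 [ 57  60  79 115 151 185 190 127  56  79 137  65]
[... 745 characters left out ...]
3 172]
 [120 115  79 146 220 208 144 145 166 211 172 172 171 171 170]
 [124  98  93 169 222 209 142 126 140 196 209 169 170 170 171]
 [122  68 108 190 218 197  94 100 140 159 169 171 170 170 170]
 [125  68 110 189 208 155  91 148 193 203 184 166 169 170 171]
 [124  70 126 208 162 126 109 158 200 190 133 156 167 167 168]
 [124  80 143 209 162 136 133 152 154 106 106 158 166 166 165]
 [ 71  82 144 218 207 154 100  84  74  88 138 168 168 168 168]
 [ 64  80 145 219 211 169 172 179 124 135 165 166 166 166 167]
 [ 96  91 165 216 215 213 206 169 166 166 169 169 169 168 168]
 [ 97 109 194 221 221 212 171 167 167 166 166 166 166 167 168]
 [101 113 196 221 222 213 171 171 171 172 171 170 169 168 168]]
```

The plate is on a hard stop at 0.0402. Its near edge and the protruding dowel are at the pixels predicted for flush, with no gap visible. I'll ease the push slightly and confirm it holds.

Call:
play_rows(
  deltas=[
    [0,0,-0.0005,0,0,0,1],
    [0,0,-0.0005,0,0,0,1],
    [0,0,-0.0005,0,0,0,1],
    [0,0,-0.0005,0,0,0,1],
    [0,0,-0.0005,0,0,0,1],
  ],
)

```text
clock: 15.9
position: [0.57, -0.2623, 0.0402]
tool_rot: [3.14, 0.001, 1.397]
force: [-4.9, 2.9, 25.8]
grip_width: 0.0143
finger_force: 94.0
```

```bash
python3 -c "
from workcell import *
print(job_done())"
```

```text
the job is handed in; nothing more can be done
None
```

I handed the job in at 15.9 s: the clamp knob is turned to its stop (about 1.3 rad), and the plate is threaded over both dowels and still held flush on the bed with about 26 N; the bed shifted by about 2 mm, and the arm touched neither the canister, the reel nor the bottle.

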